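# Lock a printing block in the proofing bed

### The arm

A 6-joint arm with a two-finger parallel gripper is mounted at the origin on the work surface. World frame = base frame: x ahead of the robot, y to its left, z up, the work surface at z = 0. Lengths are in mm, angles in rad, forces in N, time in s.
With the tool pointing down it reaches from about 400 to 825 mm from the base axis. Payload 7 kg.
Tool frame: the origin (TCP) lies at the centre of the arm's flange, where the gripper is bolted on; the fingertips stand tip_extent ahead of it and the grasp point (between the pads) lies 155 mm ahead of it (tip_extent is the distance from the TCP to the fingertips, in mm); z points along the fingers, y is the line along which they close (so a half turn about z gives the same grasp; the last joint's range is limited). The gripper opens to 85 mm and grips with 20 to 120 N. Pads are 22 mm wide; open, the fingers measure 114 mm over their backs; the gripper's body (76 mm by 85 mm) begins 54 mm behind the grasp point. The pads swing forward as they close: fully open they stand 13 mm farther back than shut.
Start: joints at [-0.928, 0.359, 0.012, 0, -1.224, -0.288], TCP at [234.47, -632.945, 404.702] pointing down, gripper open.
Joint ranges: [-3.07, 3.07], [-1.43, 2.12], [-1.02, 1.25], [-3.03, 1.67], [-3.05, -0], [-3.03, 3.03]. Speed limits (rad/s): [2.39, 2.39, 3.01, 3.14, 3.14, 3.14].

### API

Orientations are given as a unit quaternion [w, x, y, z].
In Python, from station import * gives the robot as it stands.
- The arm moves only by the shell command python3 -m handwheel 'ROWS' [FORCE]. ROWS is JSON, a list of rows, each a list of 7 numbers: the shift along the tool's x, y, z in cm, then the turn, a rotation vector about the tool's x, y, z in rad, then the gripper's target within -1 to 1 (shut at 1, half-way at 0, fully open at -1). In form: [[dx, dy, dz, ax, ay, az, grip], ...]. A call has 1 to 8 rows; each row shifts and turns the commanded pose from where the row before left it, along the tool's axes as they then stand; what a row does not reach is not made up. A row lasts 1/8 s, in which the tool goes at most 62.5 mm and 10.7 degrees, less where a joint would pass 70% of its speed; a pose out of reach is approached as far as the arm can. A call is refused whole if a number of a shift passes 6.25 or a number of a turn 0.188, either way. A call with a gripper value outside its range is refused whole. The fingers move at their own pace and stop on an object; FORCE is the grip in N (left out, the last holds). Time passes only in rows, so rows that do not move let the fingers close. It gives the time, the measured TCP pose, the force, the opening and the grip force at its end, in the units of the state.
- observe(): the state, without advancing time (a new reading comes with each control period).
- grab_frame(name): name is "scene" or "side" or "wrist"; returns a dict with "image" (480x640x3 uint8, blue, green, red), "intrinsics" (3x3 intrinsics, pixels), "camera_from_world" (4x4, takes a point from world to camera coordinates). Camera axes: x right, y up, looking along -z (the intrinsics and any distortion apply to the point x, -y, -z); pixel columns grow to the right and rows downward; lengths in mm; the calibration is good to about 2 mm. A picture is of the moment at which its call begins. There is no depth.
- close_job(): hands the job in; it is judged then, once.
Trained networks look in a picture, given as the dict that the camera call returned (one of the last four; its "shot" number tells which), for a name from the list of things; names that differ only in an ending like _2 or _b are one class to them, and where a whole thing is asked for, a point or a joint stands for the part that bears it (a point fixed in the world has none). Each returns a list of dicts, best first, with "conf" (0 to 1); they miss things now and then, are a little off and sometimes report something else, mostly with a low value. They report only what shows in the picture. A call takes as long as a camera call. They do not tell look-alikes from the thing itself.
- boxes_of(thing, picture): "xy" ([column, row] in pixels, amid what is visible of it).
- tip_of(thing, picture): "xy" ([column, row] in pixels: a listed point, or the origin of a listed thing).
The state is a dict: "clock": time; "qpos": joint angles; "joint_vel": joint speeds; "joint_torque": joint torques, N m; "eef_pos": TCP position; "ee_rot": TCP orientation; "wrist_force": force on the tool from outside, world axes, zero at the start; "torque": the same for the moment, N m; "gripper_width": opening from 0.0 (shut) to 1.0 (fully open); "gripper_force": force on a finger pad.
Only numpy, scipy, OpenCV 4.12 (cv2) and the standard library are available. Lean on these libraries where they do the work, as an engineer would, in place of code of your own. Each camera call takes 0.05 s, during which the arm holds its last target. There are 200 camera calls.

### The job

Lock the copper-faced printing block into the proofing bed: using only the fingers, push the block along its channel until it sits home against the head stop, then push the red slide lever past its first notch all the way to its second stop, so that its bar lies behind the block. Do not lift or carry anything, leave the other things in the print shop where they are, and finish with the hand clear.

Things in the scene. Friction and masses are not known exactly. Their poses are not given: they have to be found in the camera images.
- bed: Fixed proofing bed, aluminium plate 200 (x) x 260 (y) x 12 mm. Origin at table level: plate spans x -100..+100, y -140..+120, top at z 12 mm. Its +x points away from the robot (within 20 degrees). It carries the block's channel and the lever's guide; only the lever's red grip stands higher than 35 mm.
- head_stop (a point): Top centre of the head stop's near face (dark steel), at x +85, y +60, z 29 mm in the bed's frame: the far end of the block's channel. The channel runs along the bed's x, centred on y +60 mm, 73 mm wide between steel walls with tops at z 25 mm, open towards the robot; left wall full length, right wall only from x +6 mm on.
- guide (a point): A point on the lever's guide, at x -4, y -57, z 29 mm in the bed's frame. Its two green rails run along the bed's y, over x -22..+14 and y -127..+13 mm, tops at z 29 mm. White, yellow and red marks on the far rail stand beside the grip's open place, first notch and second stop.
- block: Loose printing block in the channel, wood with copper top, 80 (x) x 70 (y) x 23 mm, 0.1-0.2 kg, origin centred on its underside, axes along the bed's. Starts 20-40 mm short of home. Home: far end on the head stop, origin at x +45, y +60, z +12 mm in the bed's frame. Slides easily (about 1 N). Push its near end, which stands at x +5 mm when home.
- lever (a joint): Travel of the slide lever (m) along the bed's +y: 0 open (the start), 0.036 first notch, 0.070 second stop (hard end). Sprung detents hold it at these three; leaving open, and again leaving the notch, takes up to 8 N (near 0.009 and 0.045); past about 0.056 it is drawn to the end. Its bar ends behind the block with 4 mm clearance; if the block is not home, the bar runs into its side.
- lever_grip (a point): Top centre of the lever's upright red grip, 22 (bed x) x 20 (bed y) mm, from z 45 to 89 mm above the table, on a thin steel neck. In the bed's frame: x -4, y -80 + travel, z 89 mm. Push its side facing the bed's -y, where there is free room above the rails. The lever's bar (x -9..+1, z 15..27 mm) ends 65 mm ahead of this point in +y.
- furniture: Bystander: loose plain wooden block, 60 x 25 x 22 mm, lying on the bed plate on the far side of the guide rails. Origin at the centre of its underside.
- tin: Bystander: blue ink tin with a steel lid, 72 mm diameter, 50 mm high, standing on the table right of the bed. Origin at the centre of its underside.
- stick: Bystander: steel composing stick, 170 x 50 x 23 mm tray with a brass slide, lying on the table left of the bed. Origin at the centre of its underside.
Things that resemble listed ones, but are neither listed nor needed, are in the scene too. Of the things that look like the block, the smallest one is meant.

How it is judged:
By the outcome, as a careful person would: the job done as asked, in the order asked, and still so for the second after the job is handed in, with the robot touching nothing.
It also fails if it takes over 42 s, if anything falls off the work surface, if the arm or the gripper's body presses on something with over 40 N, if the wrist force passes 120 N, or if a joint passes its speed limit or range.

## Working session

There is one attempt and no reset: what is moved stays moved. The work goes in short steps, Python scripts to look and compute and a shell command to move; the robot and the scene stay as the last step left them, time stands still between calls to the robot, and variables do not carry over. Pictures are saved under pics/ and viewed, at most 10 in all, crops included, and the job is handed in when it is done.

```bash
mkdir -p pics; ls
python3 - <<'E'
from station import *
import cv2
o=observe();print({k:o[k] for k in("clock","eef_pos","ee_rot","gripper_width","wrist_force")})
for n in("scene","side"):
    f=grab_frame(n);cv2.imwrite(f"pics/{n}0.png",f["image"])
    print(n,f["intrinsics"],f["camera_from_world"],f.keys())
    for t in("bed","head_stop","guide","block","lever_grip","furniture","tin","stick"):
        print(t,[( [round(v) for v in d["xy"]],round(d["conf"],2)) for d in tip_of(t,f)][:4])
E
```

```text
pics
{'clock': 0.0, 'eef_pos': array([ 234.41429916, -632.77920131,  403.77395083]), 'ee_rot': array([-2.25694282e-04, -1.76392268e-01,  9.84319603e-01,  7.97789797e-04]), 'gripper_width': 0.9995756404447415, 'wrist_force': array([-1.38149818,  0.6336416 , -0.87657022])}
scene [[605.91549131   0.         318.06831243]
 [  0.         605.91549131 250.99415469]
 [  0.           0.           1.        ]] [[-6.06579819e-01  7.94988111e-01  7.40449131e-03  3.12444612e+02]
 [-6.39179151e-01 -4.93192933e-01  5.90093843e-01  3.42518438e+02]
 [ 4.72769433e-01  3.53206220e-01  8.07300706e-01 -1.46120528e+03]
 [ 0.00000000e+00  0.00000000e+00  0.00000000e+00  1.00000000e+00]] dict_keys(['image', 'intrinsics', 'camera_from_world', 'shot'])
bed [([263, 248], 0.84)]
head_stop [([265, 279], 0.86), ([262, 246], 0.4)]
guide [([240, 226], 0.87)]
block [([282, 256], 0.83), ([340, 190], 0.56)]
lever_grip [([228, 201], 0.58)]
furniture [([227, 251], 0.8)]
tin [([177, 217], 0.87)]
stick [([345, 307], 0.93)]
side [[524.00519755   0.         316.50058488]
 [  0.         524.00519755 237.9459646 ]
 [  0.           0.           1.        ]] [[ 9.81902290e-01 -1.88567006e-01 -1.76175473e-02 -5.79569076e+02]
 [ 1.32012258e-01  6.14762830e-01  7.77585639e-01 -1.94917517e+02]
 [-1.35796383e-01 -7.65838852e-01  6.28530187e-01 -6.99803925e+02]
 [ 0.00000000e+00  0.00000000e+00  0.00000000e+00  1.00000000e+00]] dict_keys(['image', 'intrinsics', 'camera_from_world', 'shot'])
bed [([324, 365], 0.88)]
head_stop [([368, 303], 0.76), ([380, 377], 0.64)]
guide [([340, 387], 0.97)]
block [([320, 326], 0.88), ([166, 368], 0.79), ([461, 306], 0.67)]
lever_grip []
furniture [([383, 376], 0.58)]
tin [([367, 302], 0.54)]
stick [([307, 261], 0.8)]
```

View pics/scene0.png

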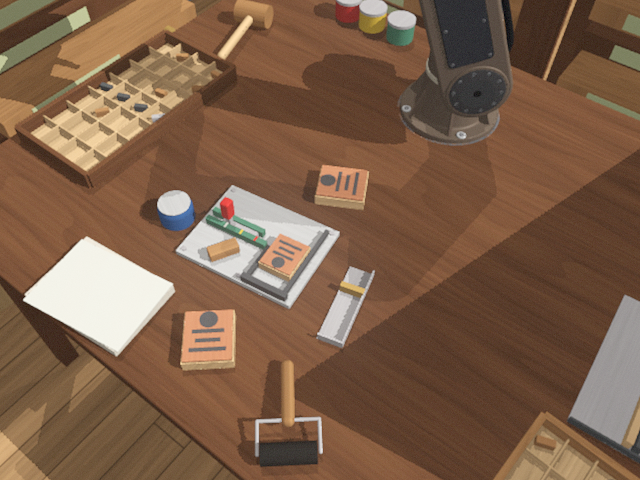

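View pics/side0.png

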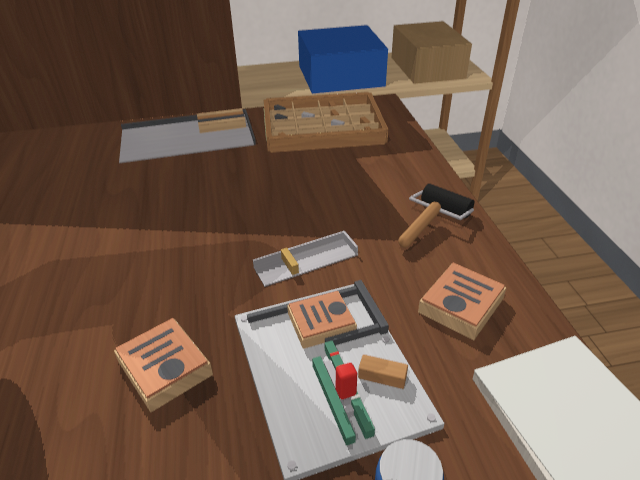

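Scene view: the bed is centred near (260,245), with the red grip at (228,208). Three things look like the block: (285,256) in the channel, (342,187) nearer the robot, and (209,339) beyond the bed. The one in the channel is the smallest and sits where the description says, so it is the one meant. The side view shows the same three at (322,316), (163,362) and (463,299).

```bash
cat > h.py <<'E'
import numpy as np, cv2
from station import *
from scipy.optimize import least_squares
def proj(f,p):
    p=np.atleast_2d(p);T=np.array(f["camera_from_world"]);c=p@T[:3,:3].T+T[:3,3]
    c=c*[1,-1,-1];u=c@np.array(f["intrinsics"]).T;return u[:,:2]/u[:,2:]
def onplane(f,uv,z):
    T=np.array(f["camera_from_world"]);R=T[:3,:3];o=-R.T@T[:3,3]
    d=np.linalg.inv(f["intrinsics"])@[uv[0],uv[1],1];d=R.T@(d*[1,-1,-1])
    return o+d*(z-o[2])/d[2]
def b2w(b,p):
    c,s=np.cos(b[2]),np.sin(b[2]);p=np.asarray(p,float)
    return np.array([b[0]+c*p[0]-s*p[1],b[1]+s*p[0]+c*p[1],p[2]])
def w2b(b,p):
    c,s=np.cos(b[2]),np.sin(b[2]);d=np.array(p[:2])-b[:2]
    return np.array([c*d[0]+s*d[1],-s*d[0]+c*d[1]])
E
python3 - <<'E'
from h import *
pts={"bed":(0,0,0),"head_stop":(85,60,29),"guide":(-4,-57,29),"lever_grip":(-4,-80,89)}
F={n:grab_frame(n) for n in("scene","side")}
obs=[]
for n,f in F.items():
    for t,p in pts.items():
        for d in tip_of(t,f)[:1]: obs.append((n,t,p,d["xy"]))
r=lambda b:np.concatenate([proj(F[n],b2w(b,p))[0]-xy for n,t,p,xy in obs])
s=least_squares(r,[550,-250,0.],x_scale=[10,10,.1],loss="soft_l1",f_scale=2);b=s.x
print(b);[print(o[0],o[1],e.round(1)) for o,e in zip(obs,r(b).reshape(-1,2))]
for n,f in F.items():
    for d in tip_of("block",f): 
        w=onplane(f,d["xy"],12);print(n,d["xy"],w.round(),w2b(b,w).round(1))
np.save("bed.npy",b)
f=F["scene"];im=f["image"].copy()
def poly(q,c): cv2.polylines(im,[np.round(np.array([proj(f,b2w(b,p))[0] for p in q])*8).astype(int)],True,c,1,shift=3)
poly([(-100,-140,12),(100,-140,12),(100,120,12),(-100,120,12)],(255,0,255))
poly([(85,23.5,29),(85,96.5,29),(84,60,29)],(0,255,255))
poly([(-22,-127,29),(14,-127,29),(14,13,29),(-22,13,29)],(255,255,0))
poly([(-15,-90,89),(7,-90,89),(7,-70,89),(-15,-70,89)],(255,0,0))
cv2.imwrite("pics/c1.png",cv2.resize(im[140:360,150:400],None,fx=2.7,fy=2.7,interpolation=2))
E
```

```text
[ 5.86246722e+02 -8.54771988e+01  1.32625261e-01]
scene bed [-0.2  0.3]
scene head_stop [-0.9 -0.4]
scene guide [-1.3 -1.7]
scene lever_grip [-4.   1.1]
side bed [ 0.7 -0.7]
side head_stop [-1.   0.4]
side guide [-2.4 -2.1]
side lever_grip [-0.2 -0.1]
scene [209.6, 338.4] [806. -21.  12.] [226.5  35.1]
scene [284.2, 260.4] [593. -23.  12.] [15.4 60.8]
scene [341.3, 189.8] [377. -43.  12.] [-202.    69.4]
side [460.9, 305.4] [802. -33.  12.] [220.8  23.7]
side [165.7, 368.0] [375. -60.  12.] [-206.4   53.2]
side [320.2, 322.3] [592. -23.  12.] [13.5 61.4]
```

View pics/c1.png

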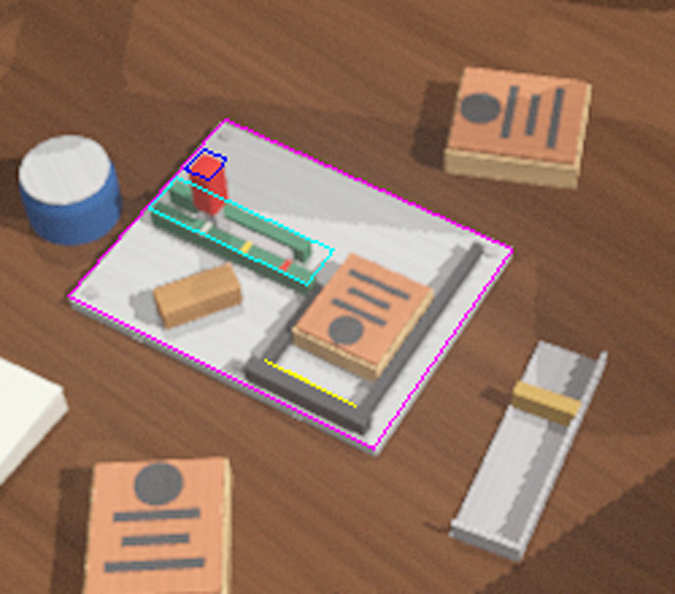

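The overlay matches the bed well: plate, head stop, rails and grip all line up. The block in the channel is clearly the smallest of the three, about 30 mm short of home, and the furniture and stick are clear of the path. I'll rotate and shut the fingers first, then plan the shifts.

```bash
cat >> h.py <<'E'
from scipy.spatial.transform import Rotation as Ro
def go(bx,by,ztip,tip):
    """remaining tool-frame shift (cm) and turn to put the tip at bed x,y, height z"""
    b=np.load("bed.npy");o=observe();R=Ro.from_quat(np.roll(o["ee_rot"],-1))
    w=b2w(b,[bx,by,ztip+tip])
    G=Ro.from_matrix(np.array([[-np.cos(b[2]),-np.sin(b[2]),0],[-np.sin(b[2]),np.cos(b[2]),0],[0,0,-1]]).T)
    e=np.array(o["eef_pos"])
    print("t",round(o["clock"],2),"bed xy",w2b(b,e).round(1),"ztip",round(e[2]-tip,1),"w",round(o["gripper_width"],2),"F bed",(Ro.from_euler("z",-b[2]).apply(o["wrist_force"])).round(1))
    print("shift cm",(R.inv().apply(w-e)/10).round(2),"in goal axes",(G.inv().apply(w-e)/10).round(2),"turn",(R.inv()*G).as_rotvec().round(3))
E
python3 -c "
import station;print([ (k,getattr(station,k)) for k in dir(station) if not k.startswith('_') and not callable(getattr(station,k))])"
python3 -m handwheel '[[0,0,0,0,0,0.11,1],[0,0,0,0,0,0.11,1],[0,0,0,0,0,0,1],[0,0,0,0,0,0,1],[0,0,0,0,0,0,1],[0,0,0,0,0,0,1]]' 60
python3 - <<'E'
from h import *
go(-60,60,150,165)
f=grab_frame("scene");g=grab_frame("side")
for t in("tin",):
  for x in(f,g):
    for d in tip_of(t,x): w=onplane(x,d["xy"],0);print(t,w.round(),w2b(np.load("bed.npy"),w).round(),d["conf"])
E
```

```text
[('tip_extent', 173.4)]
clock: 2.25
eef_pos: [234.5, -632.9, 404.7]
ee_rot: [-0.0, -0.068, 0.998, 0.0]
wrist_force: [-1.1, 0.1, -0.1]
gripper_width: 0.004
gripper_force: 0.0
t 2.25 bed xy [-421.1 -496.1] ztip 239.7 w 0.0 F bed [-1.1  0.2 -0.1]
shift cm [-36.27  55.51   8.97] in goal axes [-36.11  55.61   8.97] turn [0.    0.    0.003]
tin [ 641. -266.    0.] [  31. -186.] 0.67
```

```bash
python3 -m handwheel '[[-3,4.6,0,0,0,0,1],[-3,4.6,0,0,0,0,1],[-3,4.6,0,0,0,0,1],[-3,4.6,0,0,0,0,1],[-3,4.6,0,0,0,0,1],[-3,4.6,0,0,0,0,1],[-3,4.6,0,0,0,0,1],[-3,4.6,0,0,0,0,1]]' >/dev/null
python3 -m handwheel '[[-3,4.6,0,0,0,0,1],[-3,4.6,0,0,0,0,1],[-3,4.6,0,0,0,0,1],[-3,4.6,0,0,0,0,1],[0,0,0,0,0,0,1]]'
python3 - <<'E'
from h import *
import station;print(station.tip_extent)
go(-60,60,80,station.tip_extent)
E
```

```text
clock: 4.08
eef_pos: [518.3, -34.7, 404.6]
ee_rot: [0.0, -0.069, 0.998, 0.0]
wrist_force: [-0.7, -1.0, 0.1]
gripper_width: 0.001
gripper_force: 0.0
173.4
t 4.08 bed xy [-60.6  59.3] ztip 231.2 w 0.0 F bed [-0.8 -0.9  0.1]
shift cm [-0.06  0.07 15.12] in goal axes [-0.06  0.07 15.12] turn [0.    0.    0.006]
```

```bash
python3 -m handwheel '[[0,0,4.5,0,0,0,1],[0,0,4.5,0,0,0,1],[0,0,4.5,0,0,0,1],[0,0,4.5,0,0,0,1],[0,0,0,0,0,0,1]]' >/dev/null
python3 - <<'E'
from h import *
go(-60,60,20,173.4)
f=grab_frame("side");im=f["image"].copy()
b=np.load("bed.npy")
o=observe();t=np.array(o["eef_pos"])-[0,0,173.4]
for p in proj(f,t): cv2.circle(im,tuple(int(v) for v in p),1,(255,0,255),-1)
cv2.imwrite("pics/c2.png",cv2.resize(im[220:440,190:440],None,fx=2.7,fy=2.7,interpolation=2))
E
```

```text
t 4.7 bed xy [-63.9  55.9] ztip 48.8 w -0.0 F bed [ 0.4 -0.2  0.6]
shift cm [-0.41  0.41  2.88] in goal axes [-0.39  0.41  2.88] turn [-0.001 -0.007  0.001]
```

View pics/c2.png

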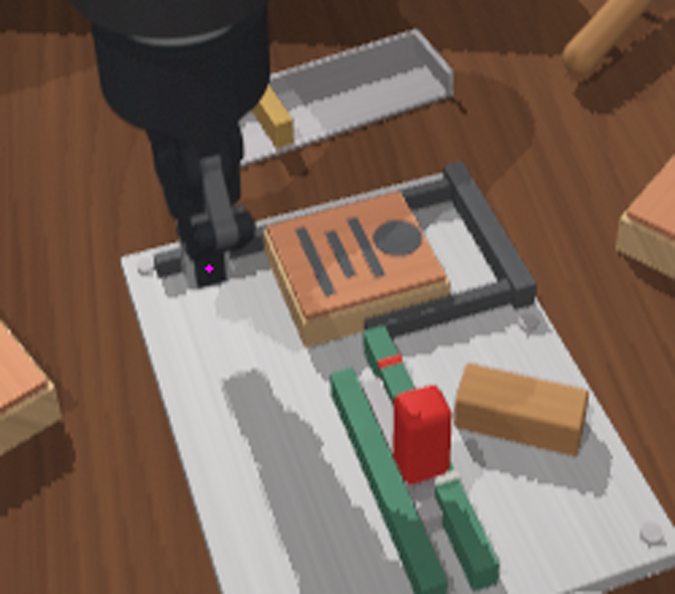

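```bash
python3 -m handwheel '[[-0.4,0.4,1,0,0,0,1],[0,0,1,0,0,0,1],[0,0,0.9,0,0,0,1],[0,0,0,0,0,0,1]]' >/dev/null
python3 - <<'E'
from h import *
go(-6,60,20,173.4)
E
```

```text
t 5.25 bed xy [-58.6  60.6] ztip 21.7 w -0.0 F bed [-0.3 -1.   0. ]
shift cm [-5.26 -0.07  0.16] in goal axes [-5.26 -0.06  0.17] turn [-0.    -0.001  0.002]
```

```bash
python3 -m handwheel '[[-0.8,0,0.1,0,0,0,1],[-0.8,0,0,0,0,0,1],[-0.6,0,0,0,0,0,1],[-0.6,0,0,0,0,0,1],[-0.5,0,0,0,0,0,1],[-0.5,0,0,0,0,0,1],[-0.5,0,0,0,0,0,1],[0,0,0,0,0,0,1]]' | grep force
python3 - <<'E'
from h import *
go(-6,60,20,173.4)
f=grab_frame("scene");b=np.load("bed.npy")
for d in tip_of("block",f): print(w2b(b,onplane(f,d["xy"],12)).round(1),d["conf"])
E
```

```text
wrist_force: [0.1, 0.1, -0.2]
gripper_force: 0.0
t 6.25 bed xy [-14.8  60.8] ztip 21.3 w 0.0 F bed [ 0.1  0.1 -0.2]
shift cm [-0.88 -0.08  0.13] in goal axes [-0.88 -0.08  0.13] turn [-0.     0.001  0.002]
[231.6  34.2] 0.83
[-196.5   71.1] 0.82
[38.8 51. ] 0.7
```

```bash
python3 -m handwheel '[[-0.3,0,0,0,0,0,1],[-0.3,0,0,0,0,0,1],[-0.2,0,0,0,0,0,1],[0,0,0,0,0,0,1]]' | grep force
python3 - <<'E'
from h import *
go(-6,60,20,173.4)
E
```

```text
wrist_force: [-0.4, 0.1, -0.4]
gripper_force: 0.1
t 6.85 bed xy [-7.1 60.8] ztip 21.3 w -0.0 F bed [-0.4  0.1 -0.4]
shift cm [-0.11 -0.08  0.13] in goal axes [-0.11 -0.08  0.13] turn [-0.     0.     0.002]
```

```bash
for i in 1 2 3; do python3 -m handwheel '[[-0.15,0,0,0,0,0,1],[-0.15,0,0,0,0,0,1],[0,0,0,0,0,0,1]]' | grep wrist; done
python3 - <<'E'
from h import *
go(-6,60,20,173.4)
f=grab_frame("side");cv2.imwrite("pics/c3.png",cv2.resize(f["image"][220:440,190:440],None,fx=2.7,fy=2.7,interpolation=2))
E
```

```text
wrist_force: [-7.2, -1.0, 4.2]
wrist_force: [-13.3, -1.2, 8.9]
wrist_force: [-20.8, -0.8, 13.8]
t 7.97 bed xy [-4.1 60. ] ztip 19.7 w -0.0 F bed [-20.7   2.   13.8]
shift cm [ 0.19  0.   -0.02] in goal axes [ 0.19  0.   -0.03] turn [-0.001 -0.015 -0.   ]
```

View pics/c3.png

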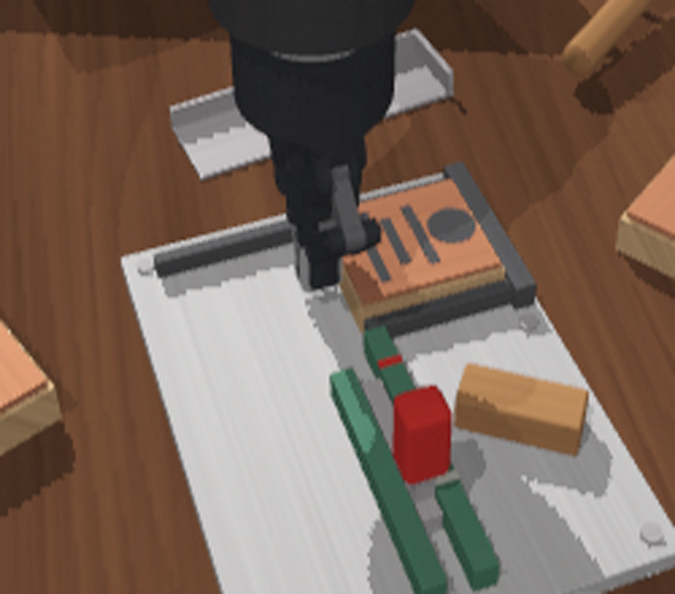

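The block is seated against the head stop, with its far edge on the dark bar and 20 N of contact force. I'll back off, lift, and turn 90° so the pads' narrow side pushes the grip.

```bash
python3 -m handwheel '[[0.5,0,0,0,0,0,1],[1,0,0,0,0,0,1],[1.5,0,0,0,0,0,1],[0,0,-2,0,0,0,1],[0,0,-4,0,0,0,1],[0,0,-4.5,0,0,0,1],[0,0,0,0,0,0,1]]' | grep wrist
python3 - <<'E'
from h import *
go(-4,-130,140,173.4);print(observe()["qpos"].round(2))
E
```

```text
wrist_force: [1.1, 0.4, -0.6]
t 8.9 bed xy [-27.4  60.9] ztip 130.3 w 0.0 F bed [ 1.2  0.2 -0.6]
shift cm [ -2.3  -19.1   -0.96] in goal axes [ -2.34 -19.09  -0.97] turn [0.001 0.008 0.003]
[ 0.3   0.24 -0.4   0.   -0.92 -1.74]
```

```bash
python3 -m handwheel '[[-0.6,-4.8,0,0,0,0,1],[-0.6,-4.8,0,0,0,0,1],[-0.6,-4.8,0,0,0,0,1],[-0.6,-4.8,0,0,0,0,1],[0,0,0,0,0,-0.175,1],[0,0,0,0,0,-0.175,1],[0,0,0,0,0,-0.175,1],[0,0,0,0,0,-0.175,1]]' >/dev/null
python3 -m handwheel '[[0,0,0,0,0,-0.175,1],[0,0,0,0,0,-0.175,1],[0,0,0,0,0,-0.175,1],[0,0,0,0,0,-0.175,1],[0,0,0,0,0,-0.171,1],[0,0,0,0,0,0,1]]' | grep wrist
python3 - <<'E'
from h import *
go(-4,-118,55,173.4);print(observe()["qpos"].round(2))
E
```

```text
wrist_force: [0.8, 1.0, -0.4]
t 10.65 bed xy [  -4.3 -131. ] ztip 125.7 w -0.0 F bed [ 0.9  0.9 -0.4]
shift cm [-1.3  -0.03  7.07] in goal axes [-0.03  1.3   7.07] turn [ 0.    -0.     1.572]
[-0.04  0.38 -0.21 -0.   -0.98  0.17]
```

```bash
python3 -m handwheel '[[-0.5,0,2,0,0,0,1],[-0.5,0,2,0,0,0,1],[0,0,2,0,0,0,1],[0,0,1,0,0,0,1],[0,0,0,0,0,0,1]]' | grep wrist
python3 - <<'E'
from h import *
go(-4,-101,55,173.4)
f=grab_frame("side");cv2.imwrite("pics/c4.png",cv2.resize(f["image"][220:440,190:440],None,fx=2.7,fy=2.7,interpolation=2))
E
```

```text
wrist_force: [0.3, 0.3, 0.6]
t 11.28 bed xy [  -4.1 -121.2] ztip 55.6 w 0.0 F bed [0.4 0.3 0.6]
shift cm [-2.02 -0.02  0.06] in goal axes [-0.01  2.02  0.06] turn [ 1.000e-03 -1.000e-03  1.571e+00]
```

View pics/c4.png

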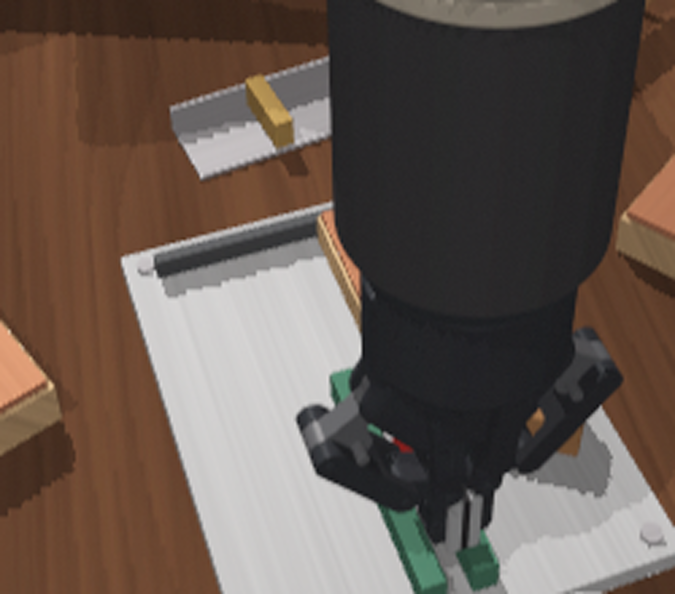

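The fingers stand shut behind the grip, above the rails, clear of the furniture and tin. I'll push now.

```bash
python3 -m handwheel '[[-1,0,0,0,0,0,1],[-0.8,0,0,0,0,0,1],[-0.5,0,0,0,0,0,1],[-0.5,0,0,0,0,0,1],[-0.5,0,0,0,0,0,1],[-0.5,0,0,0,0,0,1],[-0.5,0,0,0,0,0,1],[-0.5,0,0,0,0,0,1]]' | grep wrist
python3 -m handwheel '[[-0.5,0,0,0,0,0,1],[-0.5,0,0,0,0,0,1],[-0.5,0,0,0,0,0,1],[-0.5,0,0,0,0,0,1],[-0.5,0,0,0,0,0,1],[-0.5,0,0,0,0,0,1]]' | grep wrist
python3 - <<'E'
from h import *
go(-4,-31,55,173.4)
E
```

```text
wrist_force: [0.3, 0.2, -0.1]
wrist_force: [0.2, 0.4, -0.4]
t 13.07 bed xy [ -4.2 -43.1] ztip 56.2 w 0.0 F bed [ 0.3  0.4 -0.4]
shift cm [-1.21 -0.02  0.12] in goal axes [-0.02  1.21  0.12] turn [ 0.    -0.     1.573]
```

```bash
python3 -m handwheel '[[-0.4,0,0,0,0,0,1],[-0.4,0,0,0,0,0,1],[-0.2,0,0,0,0,0,1],[0,0,0,0,0,0,1]]' | grep wrist
for i in 1 2 3; do python3 -m handwheel '[[-0.15,0,0,0,0,0,1],[-0.1,0,0,0,0,0,1],[0,0,0,0,0,0,1]]' | grep wrist; done
python3 - <<'E'
from h import *
go(-4,-31,55,173.4)
E
```

```text
wrist_force: [-0.9, -0.0, 0.1]
wrist_force: [-0.7, -1.7, -1.1]
wrist_force: [3.7, -15.3, -4.3]
wrist_force: [6.3, -28.7, -7.4]
t 14.7 bed xy [ -4.1 -29.5] ztip 56.4 w 0.0 F bed [  2.5 -29.2  -7.4]
shift cm [ 0.15 -0.01  0.14] in goal axes [-0.01 -0.15  0.14] turn [-0.004 -0.004  1.573]
```

The fingers met a hard stop at tip y ≈ -30, which is where the second stop should be. I'll back off, lift clear, and verify.

```bash
python3 -m handwheel '[[0.5,0,0,0,0,0,1],[1,0,0,0,0,0,1],[2,0,0,0,0,0,1],[2,0,-1,0,0,0,1],[0,0,-4,0,0,0,1],[0,0,-5,0,0,0,1],[0,0,-5,0,0,0,1],[0,0,0,0,0,0,1]]' | grep wrist
python3 -m handwheel '[[4,0,-4,0,0,0,1],[5,0,-2,0,0,0,1],[5,0,0,0,0,0,1],[5,0,0,0,0,0,1],[5,0,0,0,0,0,1],[5,0,0,0,0,0,1],[0,0,0,0,0,0,1]]' | grep wrist
python3 - <<'E'
from h import *
go(-4,-31,55,173.4);b=np.load("bed.npy")
for n in("scene","side"):
    f=grab_frame(n)
    for t,z in(("lever_grip",89),("block",12),("furniture",12)):
        print(n,t,[(w2b(b,onplane(f,d["xy"],z)).round(1).tolist(),round(d["conf"],2)) for d in tip_of(t,f)])
    im=f["image"].copy()
    def poly(q,c): cv2.polylines(im,[np.round(np.array([proj(f,b2w(b,p))[0] for p in q])*8).astype(int)],True,c,1,shift=3)
    poly([(5,25,35),(85,25,35),(85,95,35),(5,95,35)],(255,0,255))
    poly([(-15,-20,89),(7,-20,89),(7,0,89),(-15,0,89)],(255,0,0))
    c=im[140:360,150:400] if n=="scene" else im[220:440,190:440]
    cv2.imwrite(f"pics/end_{n}.png",cv2.resize(c,None,fx=2.7,fy=2.7,interpolation=2))
E
```

```text
wrist_force: [0.2, 0.4, -0.9]
wrist_force: [-0.8, 0.5, -0.9]
t 16.57 bed xy [  -4.9 -375. ] ztip 263.9 w 0.0 F bed [-0.7  0.6 -0.9]
shift cm [-34.37  -0.08  20.93] in goal axes [-0.09 34.4  20.89] turn [ 3.000e-03 -1.000e-03  1.569e+00]
scene lever_grip [([-13.3, -9.5], 0.63)]
scene block [([230.0, 37.1], 0.74), ([49.2, 53.2], 0.72), ([-194.2, 70.0], 0.61)]
scene furniture [([51.5, -50.3], 0.63)]
side lever_grip [([-5.2, -8.3], 0.94)]
side block [([43.8, 62.8], 0.87), ([-208.1, 54.5], 0.81), ([217.0, 20.3], 0.64)]
side furniture [([60.5, -51.6], 0.72)]
```

View pics/end_scene.png

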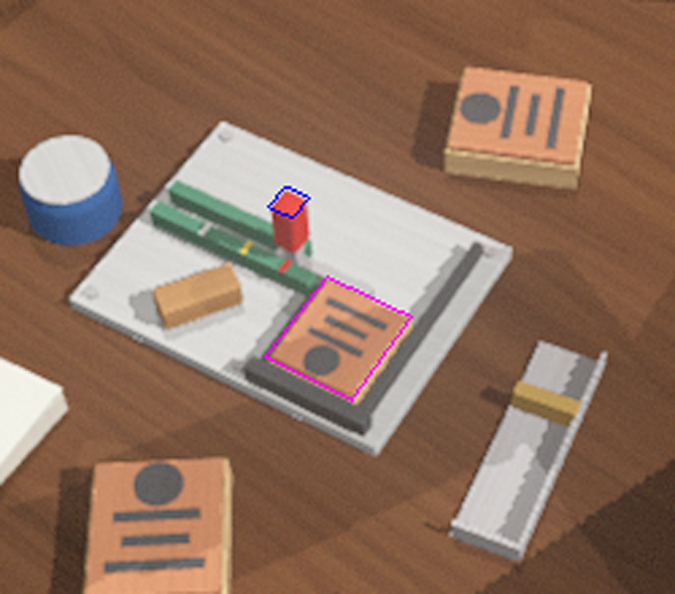

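View pics/end_side.png

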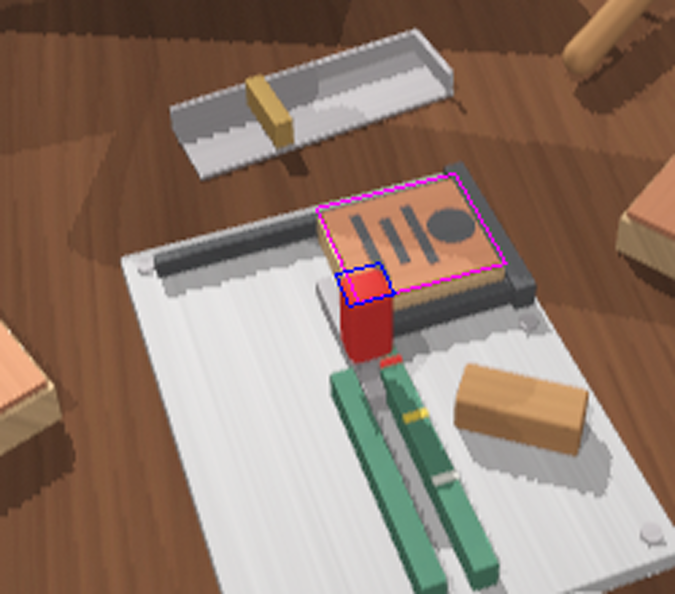

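Both views show the block's copper top inside the predicted home outline. The grip matches the second-stop outline beside the red mark, with the bar behind the block. The furniture, tin and stick have not moved, and the hand is clear.

```bash
python3 -c "
from station import *
print(close_job())"
```

```text
the job is handed in; nothing more can be done
None
```

The block is home against the head stop and the lever is at its second stop with its bar behind the block; the other things look undisturbed, the hand is clear, and the job was handed in at about 17 s.

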